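# Slide the drip tray home and start the coffee machine

## Robot

A 6-joint arm with a two-finger parallel gripper is mounted at the origin on a cart in front of the work surface, level with it; the furniture and walls round the work are solid. World frame = base frame: x ahead of the robot, y to its left, z up, the work surface at z = 0. Lengths are in m, angles in rad, forces in N, time in s.
With the tool pointing down it reaches from about 0.35 to 0.775 m from the base axis. Payload 5.5 kg.
Tool frame: the origin (TCP) lies at the very end of the fingers, on their centre line; the grasp point (between the pads) lies env.hold_point_z behind it (env.hold_point_z is the distance from the TCP to the grasp point, in m); z points along the fingers, y is the line along which they close (so a half turn about z gives the same grasp; the last joint's range is limited). The gripper opens to 85 mm and grips with 20 to 120 N. Pads are 22 mm wide; open, the fingers measure 114 mm over their backs; the gripper's body (76 mm by 85 mm) begins 54 mm behind the grasp point. The pads swing forward as they close: fully open they stand 13 mm farther back than shut.
Start: joints at [-1.361, 0.313, 0.046, 1.304, 0, 1.431], TCP at [0.197, -0.54, 0.231] pointing down, gripper open.
Joint ranges: [-2.76, 2.76], [-0.86, 1.69], [-1.03, 1.26], [-2.2, 2.34], [-1.47, 1.5], [-3.14, 3.14]. Speed limits (rad/s): [2.57, 2.57, 3.14, 3.14, 3.14, 3.14].

## Interface

Orientations are given as a unit quaternion [w, x, y, z].
In Python, from workcell import env gives the robot as it stands.
- The arm moves only by the tool carry_out, never from a script. Its argument "steps" is a list of rows, each a list of 3 entries, a list of its own where there are three numbers: the turn, a rotation vector about the tool's x, y, z in degrees, then the shift along the tool's x, y, z in cm, then the closure in counts, from 0 (fully open) to 255 (shut). A call has exactly 8 rows; each row is the pose to reach, as a shift and turn from the pose commanded when the call began, along the tool's axes at that moment; what a row does not reach only later rows make up. A row lasts 1/8 s, in which the tool goes at most 62.5 mm and 10.7 degrees, less where a joint would pass 70% of its speed; a pose out of reach is approached as far as the arm can. A call with a gripper value outside its range is refused whole. The fingers move at their own pace and stop on an object; "force" is the grip in N (left out, the last holds). Time passes only in rows, so rows that repeat a pose let the fingers close, or fill a call up. It gives the time, the measured TCP pose, the force, the opening and the grip force at its end, in the units of the state.
- env.get_state(): the state, without advancing time (a new reading comes with each control period).
- env.read_camera(name): name is "side" or "top" or "wrist"; returns (picture, depth): 420x560x3 uint8, red, green, blue; 420x560 float32, m along the optical axis (not along the pixel's ray), 0 where there is no reading.
- env.get_calibration(name): a dict with "fx", "fy", "cx", "cy" (pixels), "origin" and "orientation" of the camera in the world. Camera axes: x right, y up, looking along -z (the intrinsics and any distortion apply to the point x, -y, -z); pixel columns grow to the right and rows downward; lengths in m; the calibration is good to about 2 mm. A picture is of the moment at which its call begins: read the wrist's pose just before it. get_calibration takes no time and is no camera call; for the wrist camera it gives the pose at the moment of the call.
- env.hand_in(): hands the job in; it is judged then, once.
The state is a dict: "clock": time; "joint_pos": joint angles; "qvel": joint speeds; "tau": joint torques, N m; "tcp_pos": TCP position; "orientation": TCP orientation; "wrist_force": force on the tool from outside, world axes, zero at the start; "ft_torque": the same for the moment, N m; "finger_gap": finger opening in m; "grip_force": force on a finger pad.
Only numpy, scipy, OpenCV 4.12 (cv2) and the standard library are available. Lean on these libraries where they do the work, as an engineer would, in place of code of your own. Each camera call takes 0.05 s, during which the arm holds its last target. There are 200 camera calls.

## Task

The coffee machine's drip tray has been left out on the worktop with a cup already standing on it. Gripping and lifting nothing, push the tray along the worktop with the fingers, in between the machine's two feet, until it is fully home against the machine and the cup stands under the spout; do it gently, so that the cup stays where it stands on the tray, and do not touch the cup. Then, and not before, press the orange brew button on top of the machine fully down and let it go, leaving the other things on the worktop alone.

Things in the scene. Friction and masses are not known exactly. Their poses are not given: they have to be found in the camera images.
- coffee_machine: cream and black pod coffee machine, fixed, 229 mm deep, 113 wide, 200 high (steel lever behind the button to 230). Origin on the worktop under the middle of the tower's front face; x to the machine's back, y to its side, z up; its mouth opens to its -x. The black head overhangs the mouth to x = -74 mm, from 128 mm up; the spout hangs below it
- drip_tray: loose cream drip tray with a steel slatted top, 125 mm long (its x), 80 wide (its y), 36 high, about 0.35 kg, upright corners rounded (14 mm). Origin at the centre of its underside, z up. Its +x end goes in first; the -x end, with a small steel plate, is its front. Fully home the +x end touches the tower: origin at x = -62.5 mm, y = 0 in the machine's frame, x axes parallel
- mouth (a point): middle of the mouth, 20 mm above the worktop, between the noses of the machine's two feet: straight, 14 mm thick, 40 mm high, rounded noses, inner faces at machine y = +-42 mm (84 mm clear, bare worktop between), from the tower's face (x = 0) to x = -107 mm; the tray at home stands 18 mm proud of them. A 300 mm high microwave stands along the far side of the way in, its face at world x = 0.61
- cup_center (a point): centre of the small cream espresso cup with red bands (60 mm across, 49 mm high, about 0.1 kg, loose), half-way up. It stands on the tray about 20 mm from the tray's middle toward +x, its handle out to the tray's +y side
- spout_tip (a point): lower end of the machine's spout, 42.5 mm in front of the tower's face and 108 mm above the worktop
- brew_button (a joint): travel of the orange brew button in m: 0 up, 0.005 fully down; spring-loaded, about 3.5 N takes it fully down, and it comes up by itself
- brew_button_top (a point): middle of the top of the round orange brew button (29 mm across, in a steel collar) on the machine's head; it is pressed straight down
- sugar_jar: bystander: sugar jar with black lid, 66 mm across, 110 mm high; origin under its middle
- milk_jug: bystander: steel milk jug, 119 x 84 x 99 mm; origin under its middle
- blue_mug: bystander: dark blue mug, 78 x 116 x 97 mm; origin under its middle
- fork: bystander: small steel fork lying flat, 193 mm long (its x), 26 mm wide; origin under its middle
- tablet_tin: bystander: small blue and white round tin, 54 mm across, 48 mm high; origin under its middle
- cup: the same espresso cup; origin under it, 11.5 mm from the cup's centre toward the handle; z up, handle toward its -y
There are look-alikes about, which are no part of the job. Leave any purple look-alike of the cup alone.

How it is judged:
On the way, in this order (a step that is already met when the one before it is completed fails the run):
1. the drip tray is fully home between the machine's feet (x of drip_tray in the frame of coffee_machine above -0.0675 m and y of drip_tray in the frame of coffee_machine between -0.008 and 0.008 m and angle between the x axis of drip_tray and the x axis of coffee_machine, either way round below 0.06 rad), for 0.3 s.
2. the brew button is pressed down with the tray home (all of step 1 and value of joint brew_button above 0.0035 m), for 0.1 s.
At the end, for the whole second after the job is handed in: The tray lies flat and at rest between the feet, its inner end within 5 mm of the tower's face, within 8 mm of the middle and square to 0.06 rad; the cup stands upright on it with its centre within 18 mm of below the spout; the button is up again after having been pressed at least 3.5 mm (all of step 1 and horizontal distance between cup_center and spout_tip below 0.018 m and angle between cup_center's own z axis and vertical below 0.1 rad and angle between drip_tray's own z axis and vertical below 0.05 rad and z of cup_center in the frame of drip_tray between 0.055 and 0.066 m and value of joint brew_button below 0.001 m and linear speed of drip_tray below 0.01 m/s); the robot touches nothing.
It fails at once if the brew button is pressed before the tray is home (value of joint brew_button above 0.002 m and not (x of drip_tray in the frame of coffee_machine above -0.0695 m)).
It fails at once if the tray is lifted or tipped (height (world z) of drip_tray above 0.008 m or angle between drip_tray's own z axis and vertical above 0.12 rad).
It fails at once if the robot touches the cup (contact force between any of the fingers, the arm and cup above 0.5 N).
It fails at once if the cup is lifted, tipped or slides more than about 15 mm on the tray (z of cup_center in the frame of drip_tray above 0.07 m or angle between cup_center's own z axis and vertical above 0.25 rad or x of cup_center in the frame of drip_tray above 0.039 m or x of cup_center in the frame of drip_tray below 0.001 m or y of cup_center in the frame of drip_tray above 0.018 m or y of cup_center in the frame of drip_tray below -0.018 m).
It fails at once if a bystander is moved more than 20 mm or tipped (distance of any of sugar_jar, milk_jug, blue_mug, fork, tablet_tin from where it was at the start of the episode above 0.02 m or angle between any of sugar_jar, milk_jug, blue_mug, fork, tablet_tin's own z axis and vertical above 0.3 rad).
It also fails if it takes over 64 s, if anything falls off the work surface, if the arm or the gripper's body presses on something with over 40 N, if the wrist force passes 120 N, or if a joint passes its speed limit or range.

## Working session

There is one attempt and no reset: what is moved stays moved. The work goes in short steps, Python scripts to look and compute and a tool call to move; the robot and the scene stay as the last step left them, time stands still between calls to the robot, and variables do not carry over. Pictures are saved under pics/ and viewed, at most 10 in all, crops included, and the job is handed in when it is done.

Besides the shell and the picture viewer there is one more tool, called after "Call:" as a command line: name --argument value ..., lists and objects as JSON in quotes. carry_out: Moves the arm, as the interface text tells. Its arguments: {"type":"object","properties":{"steps":{"type":"array","items":{"type":"array"}},"force":{"type":"number"}},"required":["steps"]}

```bash
mkdir -p pics; cat > h.py <<'E'
from workcell import env
import numpy as np, cv2
from scipy.spatial.transform import Rotation as R
def cap(n):
    c=env.get_calibration(n); p,d=env.read_camera(n); return c,p,d
def pts(c,d):
    v,u=np.mgrid[:d.shape[0],:d.shape[1]]
    P=np.stack([(u-c['cx'])/c['fx']*d,-(v-c['cy'])/c['fy']*d,-d],-1)
    q=c['orientation']; return P@R.from_quat([q[1],q[2],q[3],q[0]]).as_matrix().T+np.array(c['origin'])
E
python3 - <<'E'
from h import *
for n in['top','side']:
    c,p,d=cap(n); print(c); cv2.imwrite(f'pics/{n}0.png',p[...,::-1]); np.savez(f'{n}0.npz',p=p,d=d,P=pts(c,d))
print(env.get_state(),env.hold_point_z)
E
```

```text
{'fx': 543.5773969945317, 'fy': 543.5773969945317, 'cx': 285.5073515040547, 'cy': 209.06506365807581, 'origin': array([-0.21990027,  0.26531436,  1.52525816]), 'orientation': array([-0.59147254, -0.15383516,  0.20125005,  0.76550206])}
{'fx': 539.1208033332762, 'fy': 539.1208033332762, 'cx': 273.94173885976676, 'cy': 210.25695019064818, 'origin': array([-0.68485168, -0.4528744 ,  1.43863761]), 'orientation': array([ 0.78317704,  0.32307666, -0.21103657, -0.48756411])}
{'clock': 0.1, 'joint_pos': array([-1.36058626e+00,  3.13943781e-01,  4.51042658e-02,  1.30362940e+00,
        4.46092534e-05,  1.43122174e+00]), 'qvel': array([-1.26151625e-03, -1.33102997e-03,  3.95277460e-03, -1.40005295e-06,
       -3.09196712e-04, -3.52024675e-04]), 'tau': array([ 4.04399849e-03, -4.81723738e+01,  2.99245155e+01,  1.26876379e-02,
       -1.11487170e-04,  4.16926738e-06]), 'tcp_pos': array([ 0.19697031, -0.53972079,  0.23049232]), 'orientation': array([-8.36558347e-04,  9.84744939e-01,  1.74002028e-01, -7.23910682e-06]), 'wrist_force': array([-0.07342286,  0.36522028,  0.27759846]), 'ft_torque': array([-0.05854176,  0.01685832,  0.03372527]), 'grip_force': 0.0, 'finger_gap': 0.08541130340812526} 0.0187
```

View pics/top0.png

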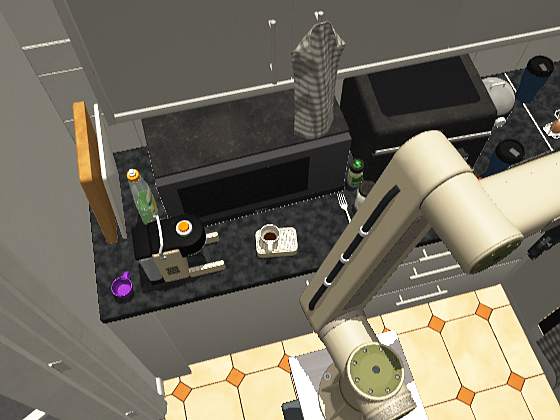

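View pics/side0.png

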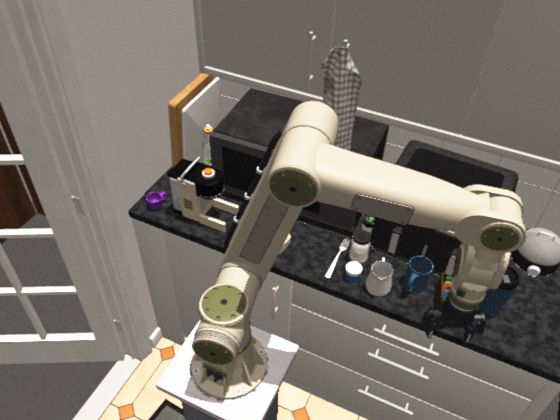

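Top view: the tray with its cup is at (276,241), the cup at (268,237). The machine is at (175,245), with its feet at (205,238) and (207,267) and the button at (184,228). The purple look-alike cup is at (121,286), which I'll leave alone. Side view: the arm hides most of the tray, and the bystanders stand at (335,258) to (420,275).

```bash
python3 - <<'E'
from h import *
z=np.load('top0.npz');P=z['P'];p=z['p'].astype(int)
for n,(u,v) in dict(button=(184,228),collar=(184,238),footfar=(212,238),footnear=(215,266),cup=(268,238),trayR=(292,240),wt=(240,255),head=(200,230),tray_bl=(265,252)).items(): print(n,P[v,u].round(4),p[v,u])
roi=np.zeros(P.shape[:2],bool);roi[200:290,120:330]=1
X=P[roi]
def show(n,m):
    q=P[m&roi]; print(n,len(q),q[:,:2].mean(0).round(4),q.min(0).round(4),q.max(0).round(4)); return q
Z=P[...,2];U=np.mgrid[:420,:560][1]
V=np.mgrid[:420,:560][0]
t=show('traytop',(Z>.03)&(Z<.042)&(U>250)&(U<305))
r=cv2.minAreaRect((t[:,:2]*1000).astype(np.float32));print(r, cv2.boxPoints(r))
f=show('feet',(Z>.034)&(Z<.046)&(U>185)&(U<235))
hd=show('head',(Z>.18)&(Z<.21)&(U<215)&(U>130))
o=show('orange',(p[...,0]>200)&(p[...,1]<170)&(p[...,2]<80)&(U>165)&(U<205)&(V>215)&(V<240))
c=show('cup',(Z>.07)&(Z<.1)&(U>250)&(U<305))
for nm,s in(('near',V>250),('far',V<=250)):
    q=P[(Z>.034)&(Z<.046)&(U>190)&(U<235)&roi&s]; r=cv2.minAreaRect((q[:,:2]*1000).astype(np.float32)); print(nm,len(q),r,cv2.boxPoints(r).round())
im=cv2.resize(z['p'][190:300,100:320,::-1],None,fx=3.6,fy=3.6,interpolation=cv2.INTER_CUBIC);cv2.imwrite('pics/crop1.png',im)
E
```

```text
button [0.503  0.3568 0.2172] [255 181   0]
collar [0.4853 0.3634 0.1943] [30 30 30]
footfar [0.5502 0.2925 0.0311] [99 89 69]
footnear [0.452  0.3012 0.0413] [234 212 165]
cup [0.4979 0.1284 0.05  ] [53 17  0]
trayR [0.48   0.0579 0.0353] [214 207 187]
wt [ 0.4886  0.2208 -0.0028] [46 44 47]
head [0.4939 0.3165 0.2028] [38 35 37]
tray_bl [0.4636 0.1466 0.0312] [193 177 138]
traytop 540 [0.5069 0.0952] [0.4458 0.0021 0.03  ] [0.6168 0.1707 0.0419]
((536.3280639648438, 87.58202362060547), (153.17274475097656, 173.70399475097656), 83.83810424804688) [[441.7572    20.760658]
 [614.45764    2.115593]
 [630.8989   154.40338 ]
 [458.1985   173.04846 ]]
feet 263 [0.5117 0.308 ] [0.4494 0.2104 0.034 ] [0.6093 0.3889 0.0457]
head 2306 [0.508  0.4074] [0.4455 0.3002 0.18  ] [0.6035 0.5029 0.21  ]
orange 46 [0.5091 0.3594] [0.4957 0.3445 0.2132] [0.523  0.3718 0.2252]
cup 249 [0.5279 0.1248] [0.443  0.0753 0.0701] [0.6111 0.1545 0.0999]
near 132 ((457.8930969238281, 324.6820373535156), (16.999168395996094, 97.83197784423828), 0.42463892698287964) [[449. 374.]
 [450. 276.]
 [467. 276.]
 [466. 374.]]
far 112 ((578.5966186523438, 260.27459716796875), (60.10782241821289, 102.3235092163086), 2.3957571983337402) [[546. 310.]
 [551. 208.]
 [611. 210.]
 [606. 313.]]
```

View pics/crop1.png

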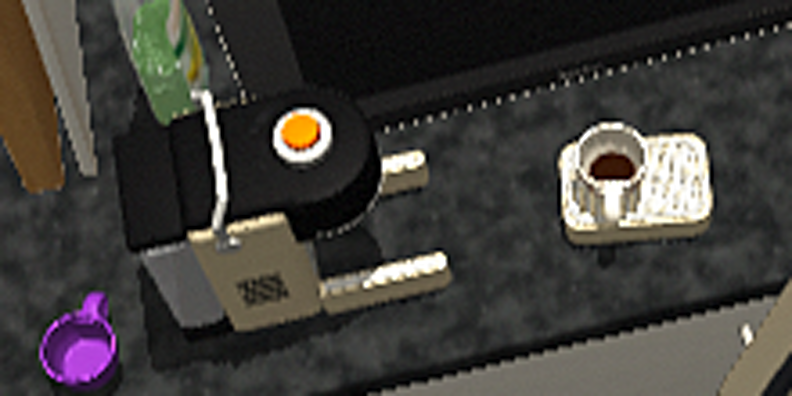

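The crop shows the espresso cup on the tray, with its handle toward the robot (tray +y is about world -x). The mouth opens toward -y. Next I'll refine the outlines by projecting pixels onto known heights, and check the clutter near the path.

```bash
cat >> h.py <<'E'
def rays(c,u,v,z):
    u=np.asarray(u,float);v=np.asarray(v,float)
    D=np.stack([(u-c['cx'])/c['fx'],-(v-c['cy'])/c['fy'],-np.ones_like(u)],-1)
    q=c['orientation'];o=np.array(c['origin']);D=D@R.from_quat([q[1],q[2],q[3],q[0]]).as_matrix().T
    return o+D*((z-o[2])/D[...,2])[...,None]
def goal(p,xdir_deg):  # tool pointing down, tool x at angle in world; prints turn deg & shift cm
    s=env.get_state();q=s['orientation'];R0=R.from_quat([q[1],q[2],q[3],q[0]])
    a=np.radians(xdir_deg);x=np.array([np.cos(a),np.sin(a),0]);z=np.array([0,0,-1.]);
    R1=R.from_matrix(np.stack([x,np.cross(z,x),z],1))
    print('turn',(R0.inv()*R1).as_rotvec(degrees=True).round(2),'shift cm',(R0.inv().apply(np.array(p)-s['tcp_pos'])*100).round(2))
E
python3 - <<'E'
from h import *
c=env.get_calibration('top');z=np.load('top0.npz');P=z['P'];p=z['p'].astype(int)
U,V=np.meshgrid(np.arange(560),np.arange(420))
lum=p.sum(-1)
def rect(n,m,h):
    k,lab,st,_=cv2.connectedComponentsWithStats(m.astype(np.uint8)); i=1+st[1:,4].argmax(); m=lab==i
    w=rays(c,U[m],V[m],h)[:,:2]*1000
    r=cv2.minAreaRect(w.astype(np.float32));print(n,m.sum(),r[0],r[1],r[2],cv2.boxPoints(r).round(1).tolist())
b=(U>250)&(U<305)&(V>215)&(V<262)
rect('tray',b&(lum>330),.036)
rect('near',(U>187)&(U<232)&(V>253)&(V<282)&(lum>450),.040)
rect('far',(U>203)&(U<228)&(V>225)&(V<245)&(lum>450),.040)
o=(p[...,0]>200)&(p[...,1]<200)&(p[...,2]<60)&(U>165)&(U<205)&(V>215)&(V<240)
print('btn',o.sum(),rays(c,U[o],V[o],.205).mean(0))
goal([.5,-.05,.26],90)
T=env.get_calibration('wrist');s=env.get_state();q=s['orientation'];R0=R.from_quat([q[1],q[2],q[3],q[0]])
qc=T['orientation'];print('cam in tool',R0.inv().apply(T['origin']-s['tcp_pos']),R0.inv().apply(R.from_quat([qc[1],qc[2],qc[3],qc[0]]).apply([0,0,-1])),T['fx'])
S=np.load('side0.npz')['P']
for n,(u,v) in dict(fork=(336,262),forkt=(345,243),tin=(353,270),jug=(380,277),mug=(419,270),jar=(359,252),green=(368,222)).items(): print(n,S[v,u].round(3))
for n,(u,v) in dict(fork=(345,215),forkt=(340,195),jar=(365,190)).items(): print(n,P[v,u].round(3))
E
```

```text
tray 915 (499.6426696777344, 103.86985778808594) (126.07173919677734, 98.78617858886719) 79.60155487060547 [[439.70001220703125, 50.79999923706055], [536.7999877929688, 33.0], [559.5999755859375, 157.0], [462.3999938964844, 174.8000030517578]]
near 101 (459.9511413574219, 309.10235595703125) (15.007719993591309, 68.01618194580078) 0.8173853754997253 [[452.0, 343.0], [452.8999938964844, 275.0], [467.8999938964844, 275.20001220703125], [467.0, 343.20001220703125]]
far 52 (557.0382690429688, 292.9951477050781) (16.32413101196289, 37.344970703125) 6.275473594665527 [[546.9000244140625, 310.70001220703125], [551.0, 273.5], [567.2000122070312, 275.29998779296875], [563.0999755859375, 312.3999938964844]]
btn 71 [0.51633997 0.35936555 0.205     ]
turn [ -0.07  -0.07 -69.96] shift cm [ 45.25 -35.63  -2.88]
cam in tool [ 7.14306136e-02  6.25116998e-05 -1.42801852e-01] [-2.78443023e-01 -2.34325392e-04  9.60452720e-01] 295.87098989864745
fork [ 0.505 -0.141 -0.   ]
forkt [ 0.602 -0.138 -0.   ]
tin [ 0.455 -0.215  0.051]
jug [ 0.509 -0.299  0.   ]
mug [ 0.566 -0.411  0.037]
jar [ 0.526 -0.21   0.066]
green [ 0.637 -0.198  0.104]
fork [ 0.539 -0.134  0.001]
forkt [ 0.62  -0.143 -0.008]
jar [ 0.556 -0.193  0.104]
```

Call:
carry_out --steps '[[[0,0,-10.5],[1,-1,-1],195],[[0,0,-21],[3,-2.5,-1.5],195],[[0,0,-31.5],[5.5,-4.5,-1.5],195],[[0,0,-42],[8,-7,-1.5],195],[[0,0,-52.5],[10.5,-9,-1.5],195],[[0,0,-63],[13,-11,-1.5],195],[[0,0,-73.5],[15.5,-13,-1.5],195],[[0,0,-84],[18,-15,-1.5],195]]' --force 40

```text
clock: 1.1
tcp_pos: [0.315, -0.3365, 0.246]
orientation: [-0.0, 0.613, 0.79, 0.0]
wrist_force: [-0.4, -0.2, -0.6]
finger_gap: 0.0198
grip_force: 0.0
```

```bash
python3 - <<'E'
from h import *
s=env.get_state();print(s['joint_pos'].round(3),s['tcp_pos'],s['finger_gap'],s['wrist_force']);goal([.5,-.02,.24],-90)
E
```

```text
[-0.993  0.088 -0.2    1.283  0.     0.327] [ 0.31502474 -0.3364614   0.24595382] 0.01984701868905256 [-0.36155532 -0.19915036 -0.62901875]
turn [ 5.0000e-02 -2.0000e-02 -1.6562e+02] shift cm [26.06 25.78  0.61]
```

Call:
carry_out --steps '[[[0,0,-10.5],[1.6,1.6,0],195],[[0,0,-21],[3.2,3.2,0],195],[[0,0,-31.5],[4.8,4.8,0],195],[[0,0,-42],[6.5,6.5,0],195],[[0,0,-52.5],[8.1,8.1,0],195],[[0,0,-63],[9.7,9.7,0],195],[[0,0,-73.5],[11.4,11.3,0],195],[[0,0,-84],[13,13,0],195]]'

```text
clock: 2.1
tcp_pos: [0.4094, -0.1791, 0.246]
orientation: [-0.0, -0.073, 0.997, 0.0]
wrist_force: [0.2, -0.2, 0.3]
finger_gap: 0.0201
grip_force: 0.0
```

```bash
python3 - <<'E'
from h import *
goal([.5,-.02,.24],-90)
E
```

```text
turn [ 4.000e-02 -1.000e-02 -8.161e+01] shift cm [-11.29  14.42   0.6 ]
```

Call:
carry_out --steps '[[[0,0,-10.2],[-1.4,1.8,0],195],[[0,0,-20.4],[-2.8,3.6,0],195],[[0,0,-30.6],[-4.2,5.4,0],195],[[0,0,-40.8],[-5.6,7.2,0],195],[[0,0,-51],[-7,9,0],195],[[0,0,-61.2],[-8.5,11,0],195],[[0,0,-71.4],[-10,12.8,0],195],[[0,0,-81.6],[-11.3,14.4,0.6],195]]'

```text
clock: 3.1
tcp_pos: [0.5015, -0.0207, 0.2402]
orientation: [-0.0, -0.707, 0.707, -0.0]
wrist_force: [-0.1, -0.0, 0.6]
finger_gap: 0.0201
grip_force: 0.0
```

```bash
python3 - <<'E'
from h import *
s=env.get_state();print(s['joint_pos'].round(3),s['tcp_pos'])
c,p,d=cap('wrist');P=pts(c,d);np.savez('w1.npz',p=p,d=d,P=P);print(c)
cv2.imwrite('pics/w1.png',p[...,::-1])
E
```

```text
[-0.201  0.169 -0.12   1.282 -0.    -1.772] [ 0.50146412 -0.02074871  0.24017284]
{'fx': 295.87098989864745, 'fy': 295.87098989864745, 'cx': 281.06910794850654, 'cy': 212.44269589311762, 'origin': array([ 0.50230018, -0.09110105,  0.38299718]), 'orientation': array([-1.45961025e-04,  2.43904054e-04, -1.40411653e-01,  9.90093171e-01])}
```

View pics/w1.png

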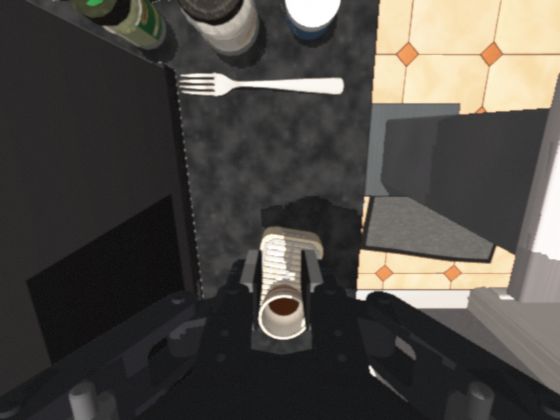

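The wrist view shows the tray's front end, from (262,238) to (321,250), between the fingers, with the cup at (284,312). The tray is yawed a little. The fork at (260,85) is well behind.

```bash
python3 - <<'E'
from h import *
z=np.load('w1.npz');p=z['p'];P=z['P'];c=env.get_calibration('wrist')
im=cv2.resize(p[215:345,240:340,::-1],None,fx=4.5,fy=4.5,interpolation=cv2.INTER_CUBIC);cv2.imwrite('pics/w1c.png',im)
lum=p.astype(int).sum(-1)
for v in range(226,262,4): print(v,lum[v,250:334:4].tolist())
for u,v in((262,240),(280,231),(300,233),(318,240),(320,252),(262,260),(290,250)): print(u,v,P[v,u].round(4),rays(c,u,v,.036).round(4))
E
```

```text
226 [169, 158, 155, 128, 100, 171, 195, 186, 102, 92, 93, 109, 104, 103, 98, 94, 84, 95, 99, 88, 97]
230 [172, 147, 143, 174, 327, 339, 327, 324, 300, 278, 277, 261, 223, 168, 130, 95, 96, 103, 99, 97, 102]
234 [140, 135, 151, 219, 375, 588, 559, 430, 366, 295, 315, 273, 281, 265, 281, 283, 263, 118, 101, 88, 104]
238 [134, 141, 165, 383, 737, 734, 648, 658, 701, 442, 450, 432, 376, 324, 293, 286, 281, 244, 99, 87, 99]
242 [154, 150, 159, 682, 610, 686, 703, 701, 704, 415, 404, 369, 363, 368, 425, 441, 444, 339, 113, 92, 105]
246 [172, 157, 182, 737, 685, 760, 740, 723, 717, 393, 386, 405, 418, 430, 409, 396, 376, 455, 234, 90, 107]
250 [278, 279, 204, 597, 676, 703, 629, 676, 743, 502, 410, 434, 421, 179, 270, 279, 332, 385, 356, 98, 114]
254 [307, 306, 149, 478, 617, 738, 755, 758, 747, 423, 391, 400, 380, 72, 245, 264, 267, 383, 339, 93, 100]
258 [306, 308, 95, 506, 720, 750, 737, 722, 683, 377, 374, 427, 436, 72, 206, 258, 259, 346, 193, 81, 99]
262 240 [0.5269 0.0504 0.0232] [0.5259 0.047  0.036 ]
280 231 [0.5035 0.0408 0.0153] [0.5034 0.0349 0.036 ]
300 233 [0.4768 0.0449 0.0117] [0.4786 0.0374 0.036 ]
318 240 [0.454  0.0504 0.0231] [0.4558 0.0466 0.036 ]
320 252 [0.4521 0.0634 0.0319] [0.4526 0.0628 0.036 ]
262 260 [ 0.5121 -0.0249  0.2428] [0.5262 0.0744 0.036 ]
290 250 [0.4907 0.0602 0.033 ] [0.4906 0.0603 0.036 ]
```

View pics/w1c.png

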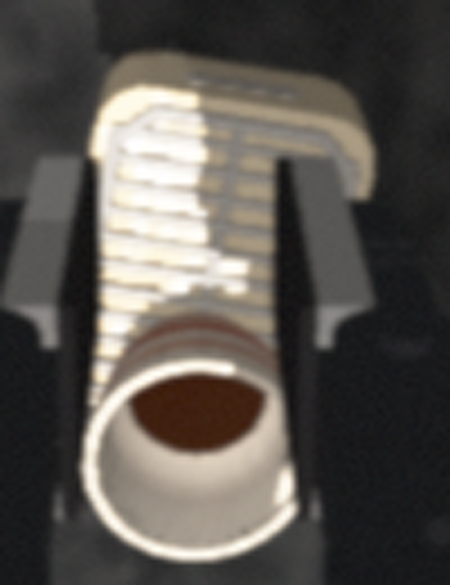

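```bash
cat >> h.py <<'E'
def RT(yaw,tilt):  # forward heading = 90+yaw deg world, tool leaning back by tilt
    a=np.radians(-90+yaw);x=np.array([np.cos(a),np.sin(a),0]);z=np.array([0,0,-1.])
    return R.from_matrix(np.stack([x,np.cross(z,x),z],1))*R.from_rotvec([0,-np.radians(tilt),0])
def rel(p,yaw,tilt,p0=None,R0=None):
    s=env.get_state();q=s['orientation']
    if R0 is None: R0=R.from_quat([q[1],q[2],q[3],q[0]])
    if p0 is None: p0=s['tcp_pos']
    print('turn',(R0.inv()*RT(yaw,tilt)).as_rotvec(degrees=True).round(1).tolist(),'shift',(R0.inv().apply(np.array(p)-p0)*100).round(2).tolist())
E
python3 - <<'E'
from h import *
rel([.480,.008,.15],-9.5,12)
rel([.480,.008,.05],-9.5,12)
rel([.480,.008,.012],-9.5,12)
E
```

```text
turn [1.1, -11.9, 9.8] shift [-2.72, 2.17, 8.91]
turn [1.1, -11.9, 9.8] shift [-2.7, 2.17, 18.91]
turn [1.1, -11.9, 9.8] shift [-2.7, 2.17, 22.71]
```

Call:
carry_out --steps '[[[0.5,-4,3],[-1,1,3],195],[[1,-8,6],[-2,2,6],195],[[1.1,-11.9,9.8],[-2.7,2.2,8],195],[[1.1,-11.9,9.8],[-2.7,2.2,9],195],[[1.1,-11.9,9.8],[-2.7,2.2,10],195],[[1.1,-11.9,9.8],[-2.7,2.2,10],195],[[1.1,-11.9,9.8],[-2.7,2.2,10],195],[[1.1,-11.9,9.8],[-2.7,2.2,10],195]]'

```text
clock: 4.15
tcp_pos: [0.4798, 0.0056, 0.1409]
orientation: [0.08, -0.638, 0.763, 0.066]
wrist_force: [-0.1, -0.5, 1.0]
finger_gap: 0.0202
grip_force: 0.0
```

```bash
python3 - <<'E'
from h import *
c,p,d=cap('wrist');P=pts(c,d);c2,p2,d2=cap('top')
np.savez('w2.npz',p=p,d=d,P=P,**c);np.savez('t2.npz',p=p2,d=d2,P=pts(c2,d2),**c2)
a=cv2.resize(p2[190:300,110:330,::-1],None,fx=2.5,fy=2.5,interpolation=cv2.INTER_CUBIC)
b=cv2.resize(p[150:420,:,::-1],(a.shape[1],265)); cv2.imwrite('pics/w2.png',np.vstack([a,b]))
E
```

```text
(no output)
```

View pics/w2.png

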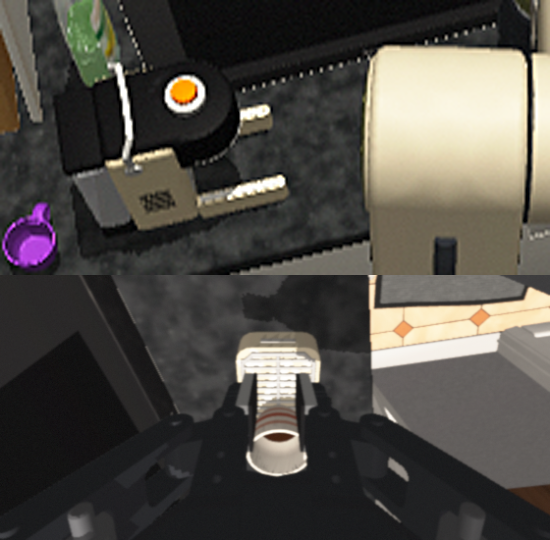

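The top crop shows the machine's button, feet and noses clearly; the arm hides the tray. In the wrist crop the tray's front edge, (240–320, 350), is level and centred between the fingers, so a yaw of -9.5° fits. Next I'll fit the machine's pose to the feet.

```bash
cat > fit.py <<'E'
from h import *
from scipy.optimize import minimize
K=8
def proj(c,X):
    q=c['orientation'];Q=(X-np.array(c['origin']))@R.from_quat([q[1],q[2],q[3],q[0]]).as_matrix()
    return np.stack([c['cx']+c['fx']*Q[:,0]/-Q[:,2],c['cy']-c['fy']*Q[:,1]/-Q[:,2]],1)
def mask(c,polys,box):
    u0,v0,u1,v1=box;m=np.zeros(((v1-v0)*K,(u1-u0)*K),np.uint8)
    for X in polys:
        uv=(proj(c,X)-[u0,v0]+.5)*K; cv2.fillPoly(m,[uv.round().astype(np.int32)],255)
    return cv2.resize(m,(u1-u0,v1-v0),interpolation=cv2.INTER_AREA).astype(float)/255
def mach(par,x0=-.107,x1=-.076):
    x,y,a=par;out=[]
    for s in(-1,1):
        L=np.array([[x0+.004,.042],[x1,.042],[x1,.056],[x0+.004,.056],[x0,.052],[x0,.046]])*[1,s]
        # machine x axis = (-sin a, cos a), y axis = (-cos a,-sin a)
        W=np.c_[x-np.sin(a)*L[:,0]-np.cos(a)*L[:,1], y+np.cos(a)*L[:,0]-np.sin(a)*L[:,1], np.full(6,.04)]
        out.append(W)
    return out
E
python3 - <<'E'
from fit import *
res=[]
for f in('top0.npz','t2.npz'):
    z=np.load(f);p=z['p'];c=env.get_calibration('top')
    box=(195,222,240,285);g=p[box[1]:box[3],box[0]:box[2]].astype(float).sum(-1).clip(0,600)
    def cost(q):
        par=[.509+q[0]*.01,.382+q[1]*.01,q[2]*.1]
        m=mask(c,mach(par),box)
        # weight: pixels inside+ring
        r=cv2.dilate(m,np.ones((5,5)))>0
        A=m[r]-m[r].mean();B=g[r]-g[r].mean();return -(A@B)/np.sqrt((A@A)*(B@B))
    best=min((minimize(cost,[a,b,t],method='Nelder-Mead',options=dict(initial_simplex=np.array([[a,b,t],[a+.4,b,t],[a,b+.4,t],[a,b,t+.4]]))) for a in(-.5,.5) for b in(-.5,.5) for t in(-.4,.4)),key=lambda r:r.fun)
    q=best.x;print(f,best.fun,.509+q[0]*.01,.382+q[1]*.01,np.degrees(q[2]*.1))
z=np.load('t2.npz');P=z['P'];p=z['p'].astype(int)
U,V=np.meshgrid(np.arange(560),np.arange(420))
o=(p[...,0]>190)&(p[...,1]<200)&(p[...,2]<90)&(U>165)&(U<205)&(V>215)&(V<240);c=env.get_calibration('top')
print(U[o].mean(),V[o].mean(),[rays(c,U[o],V[o],h).mean(0).round(4) for h in(.195,.2,.205)],np.median(P[o],0))
hd=(P[...,2]>.19)&(P[...,2]<.215)&(U>140)&(U<215)&(V>200)&(V<280);r=cv2.minAreaRect((P[hd][:,:2]*1000).astype(np.float32));print(r)
E
```

```text
top0.npz -0.8264112561589463 0.5089139602500036 0.3818412858850729 0.024910692674653418
t2.npz -0.8260817860915255 0.509668967215893 0.3815687564390524 -0.2378817159800981
182.93243243243242 226.0 [array([0.5222, 0.3601, 0.195 ]), array([0.5194, 0.3598, 0.2   ]), array([0.5166, 0.3594, 0.205 ])] [0.50799337 0.35801342 0.21942563]
((526.1005249023438, 399.4334716796875), (150.41265869140625, 179.17691040039062), 6.225700378417969)
```

Call:
carry_out --steps '[[[0,0,0],[0.8,0,4],195],[[0,0,0],[1.8,0,8.5],195],[[0,0,0],[2.4,0,11.5],195],[[0,0,0],[2.68,0,12.6],195],[[0,0,0],[2.68,0,12.6],195],[[0,0,0],[1.7,0,12.8],195],[[0,0,0],[0.9,0,13],195],[[0,0,0],[0.9,0,13],195]]'

```text
clock: 5.25
tcp_pos: [0.4831, 0.0241, 0.012]
orientation: [0.081, -0.639, 0.762, 0.066]
wrist_force: [1.1, 0.2, 0.2]
finger_gap: 0.0199
grip_force: 0.0
```

```bash
cat > plan.py <<'E'
from h import *
F=.0733
def tcp(x,y,yaw,h=.012,f=F):
    a=np.radians(yaw); return [x+np.sin(a)*f, y-np.cos(a)*f, h]   # heading=(-sin yaw, cos yaw)
E
python3 - <<'E'
from plan import *
s=env.get_state();q=s['orientation'];print(s['tcp_pos'],s['wrist_force'],RT(0,0).as_quat().round(2))
R0=R.from_quat([q[1],q[2],q[3],q[0]])
C=[(.4973,.107,-9.5)]
for y in np.arange(.112,.196,.005):
    t=(y-.112)/(.196-.112); x=np.interp(y,[.107,.125,.145,.165,.185,.2],[.4973,.5003,.5035,.5062,.508,.509]); yaw=np.interp(y,[.12,.2],[-9.5,0]); C.append((x,y,yaw))
for x,y,w in C[:1]+C[1:]: print(round(y,3),end=' ');rel(tcp(x,y,w),w,12)
E
```

```text
[0.48314013 0.02405272 0.01197434] [1.05024869 0.21685291 0.21756633] [ 0.71 -0.71  0.   -0.  ]
0.107 turn [-0.3, -0.1, -0.6] shift [-1.06, -0.02, 0.22]
0.112 turn [-0.3, -0.1, -0.6] shift [-1.56, -0.01, 0.33]
0.117 turn [-0.3, -0.1, -0.6] shift [-2.05, -0.0, 0.43]
0.122 turn [-0.3, -0.1, -0.8] shift [-2.55, -0.03, 0.54]
0.127 turn [-0.5, -0.1, -1.4] shift [-3.05, -0.1, 0.64]
0.132 turn [-0.6, -0.1, -2.0] shift [-3.54, -0.16, 0.75]
0.137 turn [-0.7, -0.1, -2.5] shift [-4.04, -0.23, 0.85]
0.142 turn [-0.8, -0.1, -3.1] shift [-4.54, -0.3, 0.96]
0.147 turn [-0.9, -0.1, -3.7] shift [-5.04, -0.36, 1.06]
0.152 turn [-1.1, -0.1, -4.3] shift [-5.54, -0.41, 1.17]
0.157 turn [-1.2, -0.1, -4.9] shift [-6.04, -0.47, 1.27]
0.162 turn [-1.3, -0.1, -5.4] shift [-6.54, -0.52, 1.38]
0.167 turn [-1.4, -0.1, -6.0] shift [-7.04, -0.57, 1.49]
0.172 turn [-1.6, -0.1, -6.6] shift [-7.54, -0.6, 1.59]
0.177 turn [-1.7, -0.1, -7.2] shift [-8.03, -0.63, 1.7]
0.182 turn [-1.8, -0.1, -7.8] shift [-8.53, -0.66, 1.8]
0.187 turn [-1.9, -0.1, -8.4] shift [-9.03, -0.69, 1.91]
0.192 turn [-2.1, -0.1, -8.9] shift [-9.53, -0.71, 2.01]
```

Call:
carry_out --steps '[[[0,0,0],[-0.5,0,0.1],195],[[0,0,0],[-0.9,0,0.2],195],[[-0.3,0,-0.5],[-1.3,0,0.28],195],[[-0.3,0,-0.5],[-1.7,0,0.36],195],[[-0.3,0,-0.6],[-2.1,0,0.45],195],[[-0.3,0,-0.8],[-2.55,0,0.54],195],[[-0.4,0,-1.4],[-3.05,-0.1,0.64],195],[[-0.5,0,-2],[-3.55,-0.16,0.75],195]]'

```text
clock: 6.25
tcp_pos: [0.4907, 0.0591, 0.0112]
orientation: [0.078, -0.652, 0.751, 0.068]
wrist_force: [-0.6, -3.3, 1.1]
finger_gap: 0.0196
grip_force: 1.9
```

```bash
python3 - <<'E'
from plan import *
print(env.get_state()['tcp_pos'],env.get_state()['wrist_force'])
c,p,d=cap('wrist');np.savez('w3.npz',p=p,d=d,P=pts(c,d),**c)
c2,p2,d2=cap('side')
cv2.imwrite('pics/w3.png',np.hstack([cv2.resize(p[100:400,100:460],(480,400)),cv2.resize(p2[140:290,160:280],(320,400))])[...,::-1])
E
```

```text
[0.4906817  0.05907093 0.01119966] [-0.60118949 -3.29877618  1.07109674]
```

View pics/w3.png

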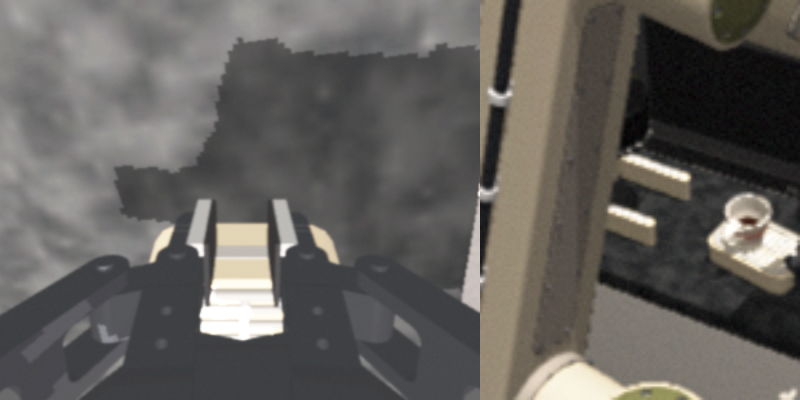

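The wrist crop shows the tray's front pressed evenly by both fingers and centred (150–338). The side crop shows the cup upright on the tray, with the feet noses ahead at (690,190) and (655,235). Force is 3.3 N, so I'll go on.

```bash
python3 - <<'E'
from plan import *
for y in np.arange(.137,.2,.0055):
    x=np.interp(y,[.107,.125,.145,.165,.185,.2],[.4973,.5003,.5035,.5062,.508,.509]); w=np.interp(y,[.12,.195],[-9.5,0])
    print(round(y,4),end=' ');rel(tcp(x,y,w),w,12)
E
```

```text
0.137 turn [-0.2, -0.0, -0.7] shift [-0.5, -0.14, 0.03]
0.1425 turn [-0.3, -0.0, -1.4] shift [-1.05, -0.24, 0.14]
0.148 turn [-0.4, -0.0, -2.1] shift [-1.6, -0.33, 0.26]
0.1535 turn [-0.6, -0.0, -2.8] shift [-2.14, -0.41, 0.38]
0.159 turn [-0.7, -0.0, -3.4] shift [-2.69, -0.5, 0.49]
0.1645 turn [-0.9, -0.0, -4.1] shift [-3.24, -0.58, 0.61]
0.17 turn [-1.0, -0.0, -4.8] shift [-3.79, -0.65, 0.72]
0.1755 turn [-1.2, -0.0, -5.5] shift [-4.33, -0.71, 0.84]
0.181 turn [-1.3, -0.0, -6.2] shift [-4.88, -0.77, 0.96]
0.1865 turn [-1.5, -0.0, -6.8] shift [-5.43, -0.82, 1.07]
0.192 turn [-1.6, -0.0, -7.5] shift [-5.98, -0.87, 1.19]
0.1975 turn [-1.7, -0.0, -7.9] shift [-6.52, -0.88, 1.31]
```

Call:
carry_out --steps '[[[-0.2,0,-0.7],[-0.5,-0.1,0.05],195],[[-0.3,0,-1.4],[-1.05,-0.2,0.16],195],[[-0.4,0,-2.1],[-1.6,-0.3,0.27],195],[[-0.6,0,-2.8],[-2.15,-0.4,0.38],195],[[-0.7,0,-3.4],[-2.7,-0.48,0.5],195],[[-0.9,0,-4.1],[-3.25,-0.56,0.61],195],[[-1,0,-4.8],[-3.8,-0.64,0.73],195],[[-1.1,0,-5.5],[-4.3,-0.7,0.83],195]]'

```text
clock: 7.35
tcp_pos: [0.5039, 0.1014, 0.012]
orientation: [0.075, -0.688, 0.718, 0.071]
wrist_force: [-0.1, -2.0, -1.9]
finger_gap: 0.0202
grip_force: 0.9
```

```bash
cat > trayfit.py <<'E'
from fit import *
def tray(par):
    x,y,a=par;L=[]
    for cx,cy,t0 in((.0485,.026,0),(-.0485,.026,90),(-.0485,-.026,180),(.0485,-.026,270)):
        for t in np.radians(t0+np.arange(0,91,15)): L.append([cx+.014*np.cos(t),cy+.014*np.sin(t)])
    L=np.array(L);h=lambda z:np.c_[x-np.sin(a)*L[:,0]-np.cos(a)*L[:,1], y+np.cos(a)*L[:,0]-np.sin(a)*L[:,1],np.full(len(L),z)]
    return [h(.036)]
def run(x,y,yaw,name):
    c,p,d=cap('side');s=env.get_state();print(s['tcp_pos'].round(4),s['wrist_force'].round(1))
    uv=proj(c,np.vstack(tray([x,y,np.radians(yaw)])+mach([.5093,.3817,0])))
    u0,v0=(uv.min(0)-14).astype(int);u1,v1=(uv.max(0)+14).astype(int)
    im=cv2.resize(p[v0:v1,u0:u1,::-1],None,fx=6,fy=6,interpolation=cv2.INTER_CUBIC);raw=im.copy()
    for X,col in[(tray([x,y,np.radians(yaw)])[0],(0,0,255))]+[(m,(0,255,0)) for m in mach([.5093,.3817,0])]:
        cv2.polylines(im,[((proj(c,X)-[u0,v0]+.5)*6).round().astype(np.int32)],True,col,1)
    o=np.hstack([raw,im]);k=min(1,800/o.shape[1],600/o.shape[0]);cv2.imwrite(f'pics/{name}.png',cv2.resize(o,None,fx=k,fy=k,interpolation=cv2.INTER_AREA))
E
python3 - <<'E'
from trayfit import *
s=env.get_state();t=s['tcp_pos'];w=-9.5*(.195-.1755)/.075
run(t[0]-np.sin(np.radians(w))*.0733,t[1]+np.cos(np.radians(w))*.0733,w,'s4')
E
```

```text
[0.504  0.102  0.0121] [-0.1 -0.4 -0.5]
```

View pics/s4.png

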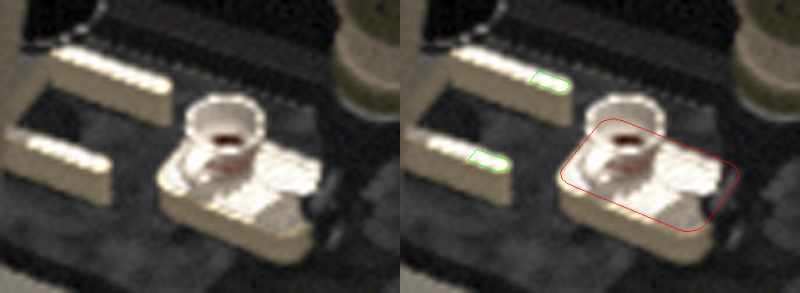

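The side crop shows the tray short of the noses at (160–320, 130–265), with the cup upright at (225,135). The green foot overlay matches. The tray lies a few mm nearer the robot than the red guess, so I'll fit its near top edge.

```bash
cat > edge.py <<'E'
from trayfit import *
def edge(y0,y1,xc,n=14,show=True,name='side'):
    """near (-x) side top edge of tray: scan along world -x at z=.036 for the bright->side drop, return line fit"""
    c,p,d=cap(name);g=cv2.GaussianBlur(p.astype(np.float32).sum(-1),(0,0),.7)
    out=[]
    for y in np.linspace(y0,y1,n):
        xs=np.arange(xc-.052,xc-.028,.0005);uv=proj(c,np.c_[xs,np.full_like(xs,y),np.full_like(xs,.036)]).astype(np.float32)
        l=cv2.remap(g,uv[None,:,0],uv[None,:,1],cv2.INTER_LINEAR)[0]
        k=np.gradient(l).argmax();out.append((y,xs[k],l[max(0,k-8)],l[min(len(l)-1,k+8)]))
    o=np.array(out);w=np.ones(n,bool)
    for _ in range(4):
        f=np.polyfit(o[w,0],o[w,1],1);r=np.abs(o[:,1]-np.polyval(f,o[:,0]));w=r<max(.002,1.5*np.median(r[w]))
    print(np.c_[o[:,0]*1e3,o[:,1]*1e3,o[:,2:]].round(1).tolist() if show else '');print('side edge x at y mid',np.polyval(f,(y0+y1)/2).round(4),'yaw deg',-np.degrees(np.arctan(f[0])).round(2),'n',w.sum())
E
python3 - <<'E'
from edge import *
edge(.135,.225,.504)
E
```

```text
[[135.0, 460.0, 321.5, 386.4], [141.9, 457.5, 314.2, 379.6], [148.8, 459.5, 348.1, 474.0], [155.8, 459.0, 341.6, 573.6], [162.7, 458.5, 353.4, 605.4], [169.6, 459.0, 353.8, 580.3], [176.5, 460.5, 364.1, 603.8], [183.5, 462.5, 423.4, 630.5], [190.4, 459.0, 328.3, 444.0], [197.3, 461.0, 318.1, 374.2], [204.2, 459.0, 313.7, 367.8], [211.2, 461.0, 356.0, 521.2], [218.1, 460.5, 330.4, 564.1], [225.0, 462.0, 308.6, 605.8]]
side edge x at y mid 0.4597 yaw deg -1.53 n 13
```

The tray is about 8–9 mm short of centre in x, because the fingers slipped sideways along its front. I'll back off and nudge it squarely from its near side, with the fingers straddling the handle. That also sets the yaw. First I'll check the side camera against the near foot.

```bash
python3 - <<'E'
from edge import *
c,p,d=cap('side');g=cv2.GaussianBlur(p.astype(np.float32).sum(-1),(0,0),.7)
o=[]
for y in np.linspace(.282,.325,9):
    xs=np.arange(.445,.478,.0005);uv=proj(c,np.c_[xs,np.full_like(xs,y),np.full_like(xs,.04)]).astype(np.float32)
    l=cv2.remap(g,uv[None,:,0],uv[None,:,1],cv2.INTER_LINEAR)[0];k=np.gradient(l);o.append((y*1e3,xs[k[:40].argmax()]*1e3,xs[k.argmin()]*1e3))
print(np.round(o,1).tolist(),np.median(o,0))
edge(.135,.225,.504,30,False)
rel([.50,.06,.012],-2.5,12)
rel([.43,.06,.16],-45,15)
rel([.40,.177,.16],-90,15)
E
```

```text
[[282.0, 453.0, 470.0], [287.4, 452.0, 468.5], [292.7, 452.0, 469.5], [298.1, 454.5, 469.0], [303.5, 453.0, 469.5], [308.9, 452.5, 470.0], [314.3, 452.5, 468.0], [319.6, 453.0, 469.5], [325.0, 453.5, 470.0]] [303.5 453.  469.5]

side edge x at y mid 0.4603 yaw deg -1.72 n 27
turn [-0.1, -0.0, 0.0] shift [4.08, 0.21, -0.85]
turn [9.8, -2.9, 41.3] shift [1.31, 7.18, -15.4]
turn [20.3, -2.4, 85.1] shift [-10.0, 10.69, -13.0]
```

Call:
carry_out --steps '[[[0,0,0],[2,0.1,-0.4],195],[[0,0,0],[4.1,0.2,-0.85],195],[[2.2,-0.6,9.5],[3.6,1.5,-4],170],[[4.6,-1.2,19.5],[2.7,3,-8],140],[[7,-2,29.5],[2,5,-12],110],[[9.4,-2.6,39.5],[1.3,7,-15],80],[[11.8,-2.6,49.5],[-1,8,-15],57],[[14.2,-2.6,59.5],[-4,9,-14.5],57]]'

```text
clock: 8.55
tcp_pos: [0.4149, 0.1123, 0.1632]
orientation: [0.128, -0.228, 0.965, 0.029]
wrist_force: [0.4, 0.0, 0.4]
finger_gap: 0.0662
grip_force: 0.0
```

```bash
python3 - <<'E'
from edge import *
s=env.get_state();print(s['tcp_pos'],s['joint_pos'].round(2),s['finger_gap'])
edge(.135,.225,.504,30,False)
for h in(.16,.1,.05,.006): rel([.415,.177,h],-90,15)
E
```

```text
[0.41485042 0.11233925 0.16323773] [-0.01 -0.14 -0.66  0.81  0.12 -0.45] 0.06618823382949494

side edge x at y mid 0.4601 yaw deg -1.89 n 28
turn [6.9, -0.0, 25.4] shift [-2.76, 5.39, 1.04]
turn [6.9, -0.0, 25.4] shift [-1.21, 5.38, 6.83]
turn [6.9, -0.0, 25.4] shift [0.09, 5.37, 11.66]
turn [6.9, -0.0, 25.4] shift [1.23, 5.36, 15.91]
```

Call:
carry_out --steps '[[[2.3,0,8.5],[-1,1.8,0.4],57],[[4.6,0,17],[-2,3.6,0.8],57],[[6.9,0,25.4],[-2.76,5.4,1],57],[[6.9,0,25.4],[-1.8,5.4,4.6],57],[[6.9,0,25.4],[-0.6,5.4,9],57],[[6.9,0,25.4],[0.5,5.4,13],57],[[6.9,0,25.4],[1.2,5.36,15.9],57],[[6.9,0,25.4],[1.2,5.36,15.9],57]]'

```text
clock: 9.6
tcp_pos: [0.4139, 0.1724, 0.0029]
orientation: [0.127, -0.006, 0.992, -0.002]
wrist_force: [-0.0, 0.8, 0.2]
finger_gap: 0.0664
grip_force: 0.0
```

```bash
python3 - <<'E'
from edge import *
s=env.get_state();t=s['tcp_pos'];print(t,s['wrist_force'],s['finger_gap'])
c,p,d=cap('wrist');c2,p2,d2=cap('side')
cv2.imwrite('pics/w5.png',np.hstack([cv2.resize(p[100:400,100:460],(480,400)),cv2.resize(p2[150:260,165:265],(320,352)) if 0 else cv2.resize(p2[160:260,180:260],(320,400))])[...,::-1])
for x in(.44,.445,.45,.455,.46): rel([x,t[1],t[2]],-90,15)
E
```

```text
[0.41394563 0.17237527 0.00291537] [-0.03623098  0.7862194   0.15560114] 0.06638438453641109
turn [-0.0, -0.1, 0.7] shift [-2.18, -0.1, 0.86]
turn [-0.0, -0.1, 0.7] shift [-2.66, -0.11, 0.99]
turn [-0.0, -0.1, 0.7] shift [-3.15, -0.11, 1.12]
turn [-0.0, -0.1, 0.7] shift [-3.63, -0.12, 1.24]
turn [-0.0, -0.1, 0.7] shift [-4.11, -0.12, 1.37]
```

View pics/w5.png

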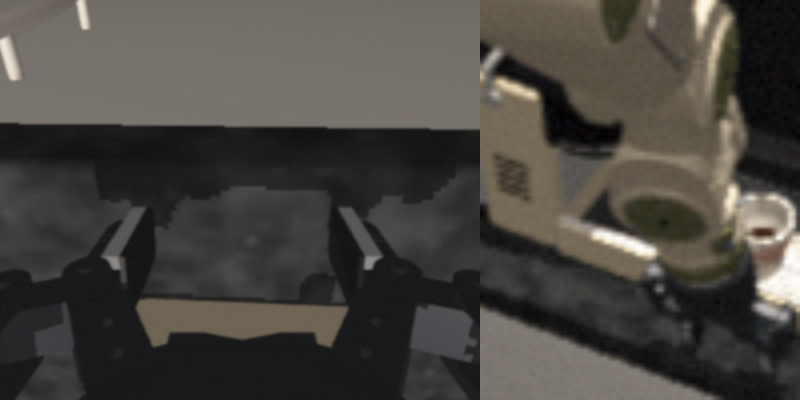

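The wrist crop shows the tray's near side (brown, 140–350, 300–345) centred ahead of the open fingers. The handle's shadow is at (315,288), between the fingers. I'll shift 5 mm toward +y, and use depth on the brown face to gauge its plane.

```bash
cat > face.py <<'E'
from edge import *
def face():
    c=env.get_calibration('wrist');p,d=env.read_camera('wrist');P=pts(c,d);q=p.astype(int)
    m=(q[...,0]>q[...,2]+25)&(P[...,2]>-.005)&(P[...,2]<.036)&(P[...,0]>.43)&(P[...,0]<.5)&(d>0)
    m=cv2.erode(m.astype(np.uint8),np.ones((3,3)))>0
    Q=P[m];f=np.polyfit(Q[:,1]-.175,Q[:,0],1);print('face n',m.sum(),'x',np.median(Q[:,0]).round(4),'z',Q[:,2].min().round(3),Q[:,2].max().round(3),'y',Q[:,1].min().round(3),Q[:,1].max().round(3),'yaw',-np.degrees(f[0]).round(2))
    # bottom edge: topmost brown pixel per column, at z=0
    uu=np.where(m.any(0))[0];vv=m[:,uu].argmax(0)-1.0;w=rays(c,uu,vv,0.0);f=np.polyfit(w[:,1]-.175,w[:,0],1);print('bottom edge x',f[1].round(4),np.median(w[:,0]).round(4),'yaw',-np.degrees(f[0]).round(2))
    s=env.get_state();print(s['tcp_pos'].round(4),s['wrist_force'].round(1))
E
python3 -c "from face import *; face()"
```

```text
face n 1749 x 0.4667 z 0.001 0.036 y 0.129 0.341 yaw 3.51
bottom edge x 0.4715 0.471 yaw 0.03
[0.4175 0.1733 0.0063] [-0.3  0.4  0.7]
```

```bash
sed -i 's/&(d>0)/\&(d>0)\&(P[...,1]<.212)\&(P[...,1]>.138)/' face.py; python3 -c "from face import *; face()"
```

```text
face n 1410 x 0.4671 z 0.001 0.027 y 0.138 0.211 yaw -2.53
bottom edge x 0.472 0.4699 yaw -2.88
[0.4179 0.1734 0.0066] [0.6 0.4 0.2]
```

Call:
carry_out --steps '[[[0,0,0.7],[0,0.5,0],57],[[0,0,0.7],[-1,0.5,0.3],57],[[0,0,0.7],[-1.8,0.5,0.5],57],[[0,0,0.7],[-2.2,0.5,0.6],57],[[0,0,0.7],[-2.5,0.5,0.67],57],[[0,0,0.7],[-2.8,0.5,0.75],57],[[0,0,0.7],[-3,0.5,0.8],57],[[0,0,0.7],[-3,0.5,0.8],57]]'

```text
clock: 10.8
tcp_pos: [0.4475, 0.1783, 0.005]
orientation: [0.13, 0.0, 0.992, -0.001]
wrist_force: [-0.2, -0.1, 0.3]
finger_gap: 0.0663
grip_force: 0.0
```

```bash
python3 -c "from face import *; face()"
```

```text
face n 4017 x 0.4675 z 0.001 0.033 y 0.141 0.211 yaw -2.47
bottom edge x 0.4744 0.4698 yaw 1.42
[0.4473 0.1784 0.005 ] [-0.9  0.6  0.5]
```

Call:
carry_out --steps '[[[0,0,0],[-0.2,0,0.05],57],[[0,0,0],[-0.35,0,0.09],57],[[0,0,0],[-0.5,0,0.13],57],[[0,0,0],[-0.6,0,0.16],57],[[0,0,0],[-0.7,0,0.19],57],[[0,0,0],[-0.8,0,0.21],57],[[0,0,0],[-0.8,0,0.21],57],[[0,0,0],[-0.8,0,0.21],57]]'

```text
clock: 11.85
tcp_pos: [0.4557, 0.1784, 0.005]
orientation: [0.13, 0.0, 0.992, -0.0]
wrist_force: [0.1, 0.4, 0.3]
finger_gap: 0.0665
grip_force: 0.0
```

```bash
python3 - <<'E'
from face import *
face()
c=env.get_calibration('wrist');p,d=env.read_camera('wrist');P=pts(c,d);q=p.astype(int)
cv2.imwrite('pics/w6.png',p[...,::-1])
m=(q[...,0]>q[...,2]+15)&(d>0)&(P[...,1]>.255)&(P[...,2]<.06)&(P[...,2]>-.01)&(P[...,0]<.55)
print(m.sum());Q=P[m]
if len(Q): print(Q.min(0).round(3),Q.max(0).round(3),np.percentile(Q,[5,50,95],axis=0).round(4))
E
```

```text
face n 4469 x 0.4676 z 0.001 0.033 y 0.143 0.212 yaw -4.2
bottom edge x 0.4739 0.4701 yaw 1.97
[0.4556 0.1783 0.005 ] [-0.5  0.1 -0.3]
6188
[ 0.454  0.273 -0.001] [0.525 0.363 0.042] [[0.4553 0.2743 0.003 ]
 [0.4563 0.2882 0.0222]
 [0.4639 0.3157 0.04  ]]
```

View pics/w6.png

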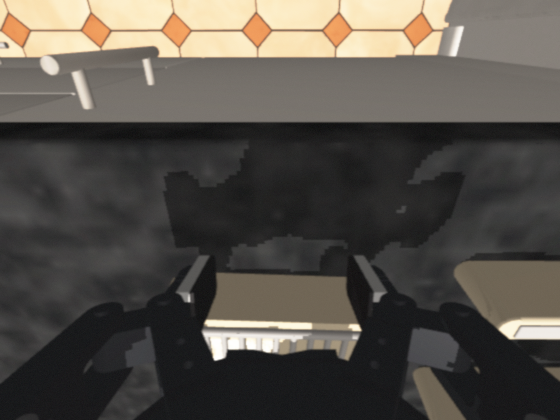

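The wrist view shows the tray's side face between the fingers (205–360, 275–332) and the near foot's outer side at right (460–560, 262–330). I'll compare the two top edges in this one image.

```bash
cat > cmp.py <<'E'
from face import *
def topedge(c,g,us,v0,v1,z,sgn=1):
    out=[]
    for u in us:
        col=g[v0:v1,u];k=np.gradient(col).argmax();out.append((u,v0+k))
    o=np.array(out);w=rays(c,o[:,0],o[:,1],z)
    f=np.polyfit(w[:,1],w[:,0],1);r=np.abs(np.polyval(f,w[:,1])-w[:,0]);k=r<=np.median(r)*2+1e-4;f=np.polyfit(w[k,1],w[k,0],1)
    print('v',np.median(o[:,1]),'x@mid',np.polyval(f,w[k,1].mean()).round(4),'y',w[k,1].min().round(3),w[k,1].max().round(3),'yaw',-np.degrees(np.arctan(f[0])).round(2),'@y.175',np.polyval(f,.175).round(4));return f
def cmp():
    c=env.get_calibration('wrist');p,d=env.read_camera('wrist');g=cv2.GaussianBlur(p.astype(np.float32).sum(-1),(0,0),.8)
    P=pts(c,d)
    print('tray top');topedge(c,g,range(222,345,4),308,345,.036)
    print('foot top');topedge(c,g,range(515,556,4),300,345,.040)
    s=env.get_state();print(s['tcp_pos'].round(4),s['wrist_force'].round(1))
    return c,p,g
if __name__=='__main__':
    c,p,g=cmp();print(g[255:350:4,530].round(),g[262:345:4,280].round())
E
python3 cmp.py
```

```text
tray top
v 321.0 x@mid 0.4623 y 0.152 0.204 yaw -2.55 @y.175 0.4622
foot top
v 318.0 x@mid 0.4551 y 0.28 0.295 yaw 1.21 @y.175 0.4574
[0.4557 0.1784 0.005 ] [-1.  -0.1 -0.4]
[ 90. 112. 293. 296. 295. 296. 297. 296. 297. 296. 297. 298. 296. 296.
 295. 307. 578. 703. 615. 707. 708. 363.  85.  79.] [191. 198. 118. 184. 298. 298. 299. 300. 298. 298. 298. 299. 298. 297.
 298. 614. 713. 316. 599. 696. 562.]
```

The top edges (tray lip to foot 7 mm, needs 16) confirm a 9 mm nudge; the lower side of the tray just tapers inward. The palm is close to cup-rim height here, so I'll raise 10 mm before pushing.

Call:
carry_out --steps '[[[0,0,0],[-0.13,0,-0.5],57],[[0,0,0],[-0.26,0,-0.97],57],[[0,0,0],[-0.26,0,-0.97],57],[[0,0,0],[-0.45,0,-0.92],57],[[0,0,0],[-0.6,0,-0.88],57],[[0,0,0],[-0.75,0,-0.84],57],[[0,0,0],[-0.84,0,-0.81],57],[[0,0,0],[-0.84,0,-0.81],57]]'

```text
clock: 13.0
tcp_pos: [0.4602, 0.1777, 0.0143]
orientation: [0.128, 0.0, 0.992, -0.001]
wrist_force: [-5.0, -1.9, 3.3]
finger_gap: 0.0667
grip_force: 2.4
```

```bash
python3 -c "
from cmp import *
c,p,g=cmp();print(g[290:340:3,280].round())"
```

```text
tray top
v 313.0 x@mid 0.4724 y 0.149 0.208 yaw -0.71 @y.175 0.4724
foot top
v 303.0 x@mid 0.4606 y 0.284 0.302 yaw 0.11 @y.175 0.4608
[0.4602 0.1777 0.0143] [-4.9 -1.2  3.8]
[299. 298. 298. 298. 466. 724. 668. 341. 567. 700. 649. 531. 465. 435.
 414. 400. 409.]
```

```bash
sed -i 's/range(515,556,4),300,345/range(505,556,3),285,345/; s/308,345,.036/290,345,.036/' cmp.py; python3 cmp.py
```

```text
tray top
v 302.0 x@mid 0.4649 y 0.15 0.207 yaw -0.85 @y.175 0.4648
foot top
v 294.0 x@mid 0.455 y 0.28 0.299 yaw 0.76 @y.175 0.4565
[0.4602 0.1777 0.0143] [-4.6 -1.9  3.3]
[297. 296. 296. 297. 297. 298. 296. 296. 298. 303. 557. 704. 620. 707.
 709. 514.  94.  85.  87.  82.  78.  95. 162. 161.] [291. 298. 299. 300. 299. 298. 299. 299. 299. 298. 464. 727. 396. 572.
 689. 633. 462. 419. 401. 409. 406.]
```

Call:
carry_out --steps '[[[0,0,0],[-0.15,0,0.04],57],[[0,0,0],[-0.3,0,0.08],57],[[0,0,0],[-0.42,0,0.11],57],[[0,0,0],[-0.52,0,0.14],57],[[0,0,0],[-0.6,0,0.16],57],[[0,0,0],[-0.6,0,0.16],57],[[0,0,0],[-0.6,0,0.16],57],[[0,0,0],[-0.6,0,0.16],57]]'

```text
clock: 14.1
tcp_pos: [0.4681, 0.1785, 0.0152]
orientation: [0.13, 0.0, 0.992, -0.0]
wrist_force: [-1.0, 0.4, -1.6]
finger_gap: 0.0662
grip_force: 0.7
```

```bash
python3 cmp.py
```

```text
tray top
v 300.0 x@mid 0.4723 y 0.151 0.208 yaw -0.64 @y.175 0.4722
foot top
v 344.0 x@mid 0.49 y 0.277 0.318 yaw -48.44 @y.175 0.3471
[0.4682 0.1785 0.0152] [-1.1  0.4 -1.1]
[298. 298. 299. 298. 300. 298. 423. 688. 577. 708. 711. 712. 222. 101.
  91.  88.  85.  80.  81. 113. 165. 132. 196. 298.] [300. 301. 301. 299. 302. 302. 300. 301. 300. 308. 702. 529. 387. 697.
 638. 632. 507. 454. 390. 388. 388.]
```

```bash
python3 - <<'E'
from plan import *
rel([.425,.1785,.0152],-90,15)
rel([.42,.15,.16],-70,15)
rel([.44,.10,.16],-45,14)
rel([.509,.05,.16],0,12)
E
```

```text
turn [-0.0, -0.1, -0.0] shift [4.17, 0.0, -1.11]
turn [-5.2, -0.1, -19.3] shift [0.92, -2.86, -15.23]
turn [-11.3, 0.9, -43.6] shift [-1.01, -7.86, -14.71]
turn [-21.0, 2.3, -87.5] shift [-7.68, -12.86, -12.93]
```

Call:
carry_out --steps '[[[0,0,0],[2,0,-0.55],57],[[0,0,0],[4.2,0,-1.1],57],[[0,0,0],[3,-0.8,-6],90],[[-2.5,0,-9.5],[1.8,-2,-11],120],[[-5.1,0,-19.3],[0.9,-3.5,-14.9],150],[[-7.8,0.4,-29.3],[0.2,-5.5,-14.9],180],[[-10.4,0.8,-39.3],[-0.6,-7.5,-14.7],195],[[-12.6,1.2,-49.3],[-1.8,-9,-14.5],195]]'

```text
clock: 15.15
tcp_pos: [0.4492, 0.0873, 0.1611]
orientation: [0.108, -0.429, 0.896, 0.05]
wrist_force: [-0.3, 1.0, -0.5]
finger_gap: 0.0204
grip_force: 0.0
```

```bash
python3 - <<'E'
from edge import *
from plan import *
s=env.get_state();print(s['tcp_pos'],s['finger_gap'])
edge(.135,.225,.511,30,False)
c,p,d=cap('side');g=cv2.GaussianBlur(p.astype(np.float32).sum(-1),(0,0),.7)
o=[]
for y in np.linspace(.282,.325,15):
    xs=np.arange(.445,.462,.0005);uv=proj(c,np.c_[xs,np.full_like(xs,y),np.full_like(xs,.04)]).astype(np.float32)
    l=cv2.remap(g,uv[None,:,0],uv[None,:,1],cv2.INTER_LINEAR)[0];o.append(xs[np.gradient(l).argmax()])
print('foot',np.median(o),np.mean(o))
for h in(.16,.012): rel([.5095,.06,h],0,12)
E
```

```text
[0.44922298 0.0872879  0.16106063] 0.02036495144256164

side edge x at y mid 0.4698 yaw deg 0.17 n 29
foot 0.4525 0.45243333333333324
turn [-8.9, 1.6, -38.2] shift [-1.56, -6.18, 0.51]
turn [-8.9, 1.6, -38.2] shift [1.95, -6.13, 14.89]
```

Call:
carry_out --steps '[[[-2.3,0.4,-9.6],[-0.4,-1.6,0.1],195],[[-4.6,0.8,-19.2],[-0.8,-3.2,0.2],195],[[-6.8,1.2,-28.8],[-1.2,-4.8,0.4],195],[[-8.9,1.6,-38.2],[-1.56,-6.2,0.5],195],[[-8.9,1.6,-38.2],[-0.4,-6.2,5.3],195],[[-8.9,1.6,-38.2],[0.8,-6.15,10.1],195],[[-8.9,1.6,-38.2],[1.95,-6.15,14.9],195],[[-8.9,1.6,-38.2],[1.95,-6.15,14.9],195]]'

```text
clock: 16.25
tcp_pos: [0.5022, 0.0633, 0.0077]
orientation: [0.07, -0.703, 0.704, 0.078]
wrist_force: [0.1, 0.8, 0.2]
finger_gap: 0.02
grip_force: 0.0
```

```bash
python3 - <<'E'
from plan import *
s=env.get_state();print(s['tcp_pos'])
for y in(.095,.1,.11,.13,.14): rel([.5098,y,.012],0,12)
E
```

```text
[0.50223953 0.06331684 0.00774614]
turn [0.6, 0.1, -0.1] shift [-3.19, -0.75, 0.24]
turn [0.6, 0.1, -0.1] shift [-3.68, -0.75, 0.34]
turn [0.6, 0.1, -0.1] shift [-4.66, -0.75, 0.55]
turn [0.6, 0.1, -0.1] shift [-6.61, -0.75, 0.97]
turn [0.6, 0.1, -0.1] shift [-7.59, -0.75, 1.18]
```

```bash
python3 - <<'E'
from plan import *
for _ in range(4): env.read_camera('side')
s=env.get_state();print(s['tcp_pos'],s['qvel'].round(3))
for y in(.095,.1,.11,.13,.14): rel([.5098,y,.012],0,12)
E
```

```text
[0.50779738 0.06223228 0.01276716] [-0.005 -0.006  0.003 -0.005 -0.002 -0.005]
turn [0.0, -0.0, 0.1] shift [-3.19, -0.2, 0.76]
turn [0.0, -0.0, 0.1] shift [-3.68, -0.2, 0.86]
turn [0.0, -0.0, 0.1] shift [-4.66, -0.21, 1.07]
turn [0.0, -0.0, 0.1] shift [-6.61, -0.21, 1.48]
turn [0.0, -0.0, 0.1] shift [-7.59, -0.21, 1.69]
```

Call:
carry_out --steps '[[[0,0,0],[-1.6,-0.2,0.4],195],[[0,0,0],[-3.2,-0.2,0.74],195],[[0,0,0],[-3.8,-0.2,0.86],195],[[0,0,0],[-4.4,-0.2,1],195],[[0,0,0],[-5,-0.2,1.12],195],[[0,0,0],[-5.6,-0.2,1.25],195],[[0,0,0],[-6.2,-0.2,1.38],195],[[0,0,0],[-6.7,-0.2,1.48],195]]'

```text
clock: 17.45
tcp_pos: [0.5084, 0.1302, 0.0103]
orientation: [-0.072, 0.703, -0.703, -0.074]
wrist_force: [-0.3, -4.8, 2.8]
finger_gap: 0.0201
grip_force: 2.5
```

```bash
cat > chk.py <<'E'
from edge import *
from plan import *
import sys
def chk(x,y0,y1,pic=None):
    c,p,d=cap('side');s=env.get_state();print(s['tcp_pos'].round(4),s['wrist_force'].round(1))
    edge(y0,y1,x,30,False)
    if pic:
        uv=proj(c,np.array([[.45,.10,0],[.58,.42,.1],[.56,.1,.09],[.44,.42,0]]));u0,v0=(uv.min(0)-5).astype(int).clip(0);u1,v1=(uv.max(0)+5).astype(int)
        a=p[v0:v1,u0:u1,::-1];cv2.imwrite(f'pics/{pic}.png',cv2.resize(a,None,fx=6,fy=6,interpolation=cv2.INTER_CUBIC)[:600,:800])
E
python3 -c "
from chk import *
chk(.511,.165,.25)"
```

```text
[0.5083 0.131  0.0103] [ 1.2 -3.7  2.5]

side edge x at y mid 0.4707 yaw deg 0.78 n 24
```

Call:
carry_out --steps '[[[0,0,0],[-0.3,0.05,0.04],195],[[0,0,0],[-0.6,0.1,0.08],195],[[0,0,0],[-0.9,0.15,0.12],195],[[0,0,0],[-1.2,0.15,0.16],195],[[0,0,0],[-1.5,0.15,0.2],195],[[0,0,0],[-1.8,0.15,0.25],195],[[0,0,0],[-2.1,0.15,0.31],195],[[0,0,0],[-2.4,0.15,0.37],195]]'

```text
clock: 18.55
tcp_pos: [0.5055, 0.1551, 0.011]
orientation: [-0.072, 0.703, -0.703, -0.076]
wrist_force: [-0.2, -2.7, -1.9]
finger_gap: 0.0202
grip_force: 1.4
```

```bash
python3 -c "
from chk import *
chk(.511,.185,.26,'s7')"
```

```text
[0.5056 0.1556 0.0111] [-1.2 -1.7 -1.3]

side edge x at y mid 0.4672 yaw deg 0.03 n 23
```

View pics/s7.png

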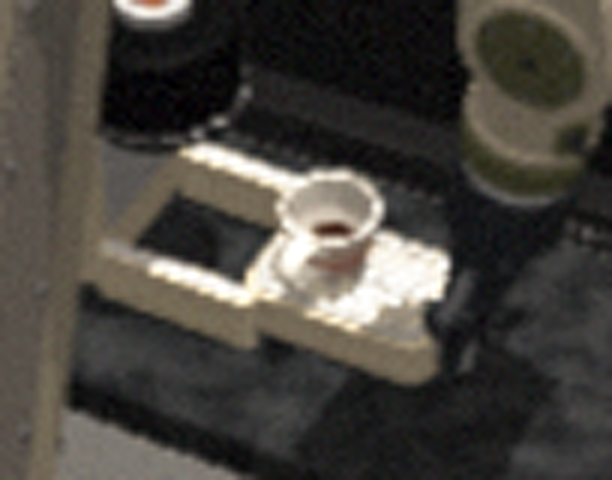

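The side view shows the tray entering between the feet (inner end near (255,290)), with the cup upright at (330,215). Forces are low. I have already viewed one picture more than the ten allowed, so from here I'll work by numbers only.

Call:
carry_out --steps '[[[0,0,0],[-0.4,0,0.08],195],[[0,0,0],[-0.8,0,0.16],195],[[0,0,0],[-1.2,0,0.24],195],[[0,0,0],[-1.6,0,0.32],195],[[0,0,0],[-2,0,0.4],195],[[0,0,0],[-2.4,0,0.48],195],[[0,0,0],[-2.8,0,0.57],195],[[0,0,0],[-3.2,0,0.66],195]]'

```text
clock: 19.65
tcp_pos: [0.506, 0.188, 0.0115]
orientation: [-0.073, 0.704, -0.703, -0.076]
wrist_force: [-1.3, -2.3, -1.1]
finger_gap: 0.0201
grip_force: 1.3
```

```bash
python3 -c "
from chk import *
chk(.511,.2,.265)
rel([.507,.23,.012],0,12);rel([.507,.25,.012],0,12)"
```

```text
[0.5061 0.1886 0.0116] [-1.4 -1.2 -0.2]

side edge x at y mid 0.4681 yaw deg 0.65 n 22
turn [0.2, 0.1, 0.1] shift [-4.07, -0.07, 0.84]
turn [0.2, 0.1, 0.1] shift [-6.02, -0.08, 1.26]
```

Smooth. Continue to about y = 0.23.

Call:
carry_out --steps '[[[0,0,0],[-0.5,0,0.1],195],[[0,0,0],[-1,0,0.2],195],[[0,0,0],[-1.5,0,0.3],195],[[0,0,0],[-2,0,0.4],195],[[0,0,0],[-2.5,0,0.5],195],[[0,0,0],[-3,0,0.6],195],[[0,0,0],[-3.5,0,0.72],195],[[0,0,0],[-4,0,0.83],195]]'

```text
clock: 20.75
tcp_pos: [0.5056, 0.2284, 0.0117]
orientation: [-0.072, 0.704, -0.703, -0.075]
wrist_force: [-3.7, -6.5, 2.3]
finger_gap: 0.0203
grip_force: 3.5
```

```bash
python3 -c "
from chk import *
chk(.511,.24,.27)"
```

```text
[0.5056 0.2291 0.0118] [-2.5 -5.6  0.9]

side edge x at y mid 0.4678 yaw deg 3.09 n 27
```

Call:
carry_out --steps '[[[0,0,0],[-0.25,0,0.05],195],[[0,0,0],[-0.5,0,0.1],195],[[0,0,0],[-0.75,0,0.15],195],[[0,0,0],[-1,0,0.2],195],[[0,0,0],[-1.2,0,0.25],195],[[0,0,0],[-1.35,0,0.28],195],[[0,0,0],[-1.45,0,0.3],195],[[0,0,0],[-1.45,0,0.3],195]]'

```text
clock: 21.85
tcp_pos: [0.5055, 0.2434, 0.0117]
orientation: [-0.072, 0.704, -0.703, -0.076]
wrist_force: [-2.8, -6.1, 2.3]
finger_gap: 0.0199
grip_force: 2.7
```

Call:
carry_out --steps '[[[0,0,0],[-0.1,0,0.02],195],[[0,0,0],[-0.2,0,0.04],195],[[0,0,0],[-0.3,0,0.06],195],[[0,0,0],[-0.4,0,0.08],195],[[0,0,0],[-0.4,0,0.08],195],[[0,0,0],[-0.4,0,0.08],195],[[0,0,0],[-0.4,0,0.08],195],[[0,0,0],[-0.4,0,0.08],195]]'

```text
clock: 22.85
tcp_pos: [0.5055, 0.2456, 0.0117]
orientation: [0.071, -0.703, 0.704, 0.074]
wrist_force: [-3.4, -13.4, 5.4]
finger_gap: 0.0201
grip_force: 6.4
```

Call:
carry_out --steps '[[[0,0,0],[-0.1,0,0.02],195],[[0,0,0],[-0.2,0,0.04],195],[[0,0,0],[-0.25,0,0.05],195],[[0,0,0],[-0.25,0,0.05],195],[[0,0,0],[-0.25,0,0.05],195],[[0,0,0],[-0.25,0,0.05],195],[[0,0,0],[-0.25,0,0.05],195],[[0,0,0],[-0.25,0,0.05],195]]'

```text
clock: 23.85
tcp_pos: [0.5055, 0.2457, 0.0117]
orientation: [0.069, -0.703, 0.704, 0.073]
wrist_force: [-4.6, -21.7, 9.5]
finger_gap: 0.0205
grip_force: 10.9
```

```bash
python3 - <<'E'
from trayfit import *
s=env.get_state();print(s['tcp_pos'],s['wrist_force'])
# fronts: tray front lip and nose tips, from side camera, along y at several x, top planes
c,p,d=cap('side');g=cv2.GaussianBlur(p.astype(np.float32).sum(-1),(0,0),.7)
np.savez('s8.npz',p=p)
def scan(x,z,ya,yb):
    ys=np.arange(ya,yb,.0005);uv=proj(c,np.c_[np.full_like(ys,x),ys,np.full_like(ys,z)]).astype(np.float32)
    l=cv2.remap(g,uv[None,:,0],uv[None,:,1],cv2.INTER_LINEAR)[0];k=np.gradient(l);return round(ys[k.argmax()],4),round(l.min()),round(l.max())
print('near nose',[scan(x,.04,.262,.29) for x in(.457,.459,.461,.463,.465)])
print('far nose',[scan(x,.04,.262,.29) for x in(.554,.556,.558,.560,.562)])
print('tray front',[(x,)+scan(x,.036,.24,.272) for x in(.485,.49,.495,.5,.505,.51,.515,.52,.525,.53)])
m=np.linspace(.24,.275,1)
E
```

```text
[0.50546304 0.24573716 0.01171524] [ -4.55779675 -21.69465197   9.46525301]
near nose [(np.float64(0.2745), 311, 415), (np.float64(0.275), 317, 428), (np.float64(0.276), 328, 437), (np.float64(0.275), 340, 437), (np.float64(0.276), 361, 434)]
far nose [(np.float64(0.2865), 64, 561), (np.float64(0.288), 64, 552), (np.float64(0.2895), 64, 536), (np.float64(0.2875), 64, 488), (np.float64(0.289), 65, 402)]
tray front [(0.485, np.float64(0.2655), 67, 414), (0.49, np.float64(0.2685), 64, 381), (0.495, np.float64(0.268), 61, 281), (0.5, np.float64(0.272), 69, 215), (0.505, np.float64(0.272), 67, 218), (0.51, np.float64(0.272), 63, 306), (0.515, np.float64(0.27), 63, 421), (0.52, np.float64(0.272), 67, 423), (0.525, np.float64(0.272), 69, 354), (0.53, np.float64(0.272), 66, 310)]
```

Stalled at y = 0.2457 against the predicted 0.246, with force rising to 22 N: the tray is home. Back off and rise, then inspect the tray and the button.

Call:
carry_out --steps '[[[0,0,0],[0.5,0,-0.1],195],[[0,0,0],[2,0,-0.4],195],[[0,0,0],[5,0,-1.1],195],[[0,0,0],[7,0,-3.5],220],[[0,0,0],[7,0,-9],255],[[0,0,0],[6,0,-15],255],[[0,0,0],[4.8,0,-21],255],[[0,0,0],[3.5,0,-27],255]]'

```text
clock: 24.9
tcp_pos: [0.5077, 0.1596, 0.2713]
orientation: [-0.074, 0.704, -0.703, -0.075]
wrist_force: [1.3, 0.1, 0.2]
finger_gap: -0.0003
grip_force: 0.0
```

```bash
python3 - <<'E'
from edge import *
from plan import *
for _ in range(2): env.read_camera('side')
s=env.get_state();print(s['tcp_pos'],s['finger_gap'])
c,p,d=cap('wrist');P=pts(c,d);q=p.astype(int);np.savez('w9.npz',p=p,d=d,P=P,**c)
U,V=np.meshgrid(np.arange(560),np.arange(420))
o=(q[...,0]>190)&(q[...,1]<200)&(q[...,2]<90)&(q[...,0]>q[...,1]+40)&(P[...,1]>.3)&(P[...,1]<.42)&(P[...,0]>.45)&(P[...,0]<.56)
print('btn',o.sum());
if o.any(): print(np.median(P[o],0).round(4),U[o].mean(),V[o].mean())
c2,p2,d2=cap('top');P2=pts(c2,d2);q=p2.astype(int)
o=(q[...,0]>190)&(q[...,1]<200)&(q[...,2]<90)&(U>165)&(U<205)&(V>215)&(V<240)
print('top btn',o.sum(),U[o].mean() if o.any() else 0)
t=(P[...,2]>.03)&(P[...,2]<.042)&(P[...,0]>.46)&(P[...,0]<.56)&(P[...,1]>.2)&(P[...,1]<.32)&(d>0)
print('tray pts',t.sum());
if t.sum()>50: Q=P[t]; print(Q.min(0),Q.max(0)); r=cv2.minAreaRect((Q[:,:2]*1000).astype(np.float32));print(r)
rel([.509,.28,.30],0,0)
E
```

```text
[0.51112793 0.1600862  0.27681032] -0.00015371454120565074
btn 0
top btn 73 182.95890410958904
tray pts 2452
[0.4600128  0.25469403 0.03000216] [0.55998663 0.31997576 0.04199372]
((509.9887390136719, 287.32373046875), (65.27617645263672, 99.96707916259766), 89.97379302978516)
turn [-0.1, 12.1, 0.1] shift [-12.37, -0.06, -0.35]
```

```bash
python3 - <<'E'
from h import *
z=np.load('w9.npz');P=z['P'];p=z['p'].astype(int);d=z['d']
ok=(d>0)&(p.sum(-1)>250)
print('front', [(x,np.percentile(P[ok&(abs(P[...,0]-x)<.003)&(P[...,2]>.028)&(P[...,2]<.044)&(P[...,1]>.2)&(P[...,1]<.33)][:,1],3).round(4)) for x in(.488,.498,.508,.518,.528)])
n=ok&(P[...,2]>.036)&(P[...,2]<.045)&(P[...,1]<.29)
for a,b in((.445,.468),(.549,.575)):
    Q=P[n&(P[...,0]>a)&(P[...,0]<b)]; print('nose',len(Q),np.percentile(Q[:,1],3).round(4) if len(Q) else 0,Q[:,0].min(),Q[:,0].max())
m=ok&(P[...,2]>.075)&(P[...,2]<.09)&(P[...,1]>.27)&(P[...,1]<.4)&(P[...,0]>.45)&(P[...,0]<.56)
Q=P[m];print('rim',len(Q),np.percentile(Q,[2,50,98],axis=0).round(4).tolist())
E
```

```text
front [(0.488, np.float64(0.256)), (0.498, np.float64(0.2562)), (0.508, np.float64(0.2562)), (0.518, np.float64(0.2555)), (0.528, np.float64(0.2562))]
nose 93 0.2741 0.45505064393167893 0.46798015253172837
nose 105 0.2736 0.5528926909192704 0.5661143994657598
rim 37 [[0.4623, 0.3326, 0.0753], [0.4661, 0.3363, 0.0796], [0.4695, 0.3433, 0.0821]]
```

Call:
carry_out --steps '[[[0,2,0],[-1.5,0,-0.4],255],[[0,4,0],[-3,0,-1],255],[[0,6,0],[-5,0,-1.5],255],[[0,8,0],[-7,0,-1.5],255],[[0,10,0],[-9,0,-1.5],255],[[0,12.1,0],[-11,0,-1],255],[[0,12.1,0],[-12.4,0,-0.4],255],[[0,12.1,0],[-12.4,0,-0.4],255]]'

```text
clock: 26.1
tcp_pos: [0.5065, 0.2806, 0.2967]
orientation: [0.003, 0.708, -0.706, -0.002]
wrist_force: [0.5, 0.1, 0.2]
finger_gap: -0.0001
grip_force: 0.0
```

```bash
python3 - <<'E'
from edge import *
from plan import *
for _ in range(2): env.read_camera('side')
s=env.get_state();print(s['tcp_pos'],s['wrist_force'])
U,V=np.meshgrid(np.arange(560),np.arange(420))
for n in('wrist','top','side'):
    c,p,d=cap(n);P=pts(c,d);q=p.astype(int)
    o=(q[...,0]>170)&(q[...,1]<200)&(q[...,2]<100)&(q[...,0]>q[...,1]+50)&(P[...,1]>.3)&(P[...,1]<.42)&(P[...,0]>.45)&(P[...,0]<.57)&(d>0)
    if o.any(): print(n,o.sum(),np.median(P[o],0).round(4),[rays(c,U[o],V[o],h).mean(0).round(4).tolist() for h in(.2,.21,.22)])
    hd=(P[...,1]>.31)&(P[...,1]<.4)&(abs(P[...,0]-.509)<.05)&(P[...,2]>.17)&(P[...,2]<.25)&(d>0);Q=P[hd]
    if len(Q): print(' head z',np.percentile(Q[:,2],[5,50,90,98]).round(4))
E
```

```text
[0.50688386 0.27942463 0.29769963] [-0.27345923 -0.37849982 -0.10237697]
 head z [0.178  0.1992 0.2006 0.2012]
top 67 [0.5102 0.3589 0.2189] [[0.5205, 0.3601, 0.2], [0.5149, 0.3594, 0.21], [0.5093, 0.3587, 0.22]]
 head z [0.1878 0.1984 0.2124 0.2208]
side 32 [0.5116 0.3616 0.2195] [[0.5313, 0.3747, 0.2], [0.5215, 0.368, 0.21], [0.5117, 0.3613, 0.22]]
 head z [0.1777 0.1991 0.2126 0.2208]
```

The front edge is level at y = 0.256, 17.7 mm proud of the noses, so the tray is home and square. Two cameras place the button top at (0.510, 0.360, 0.2195). Move above it.

Call:
carry_out --steps '[[[0,0,0],[-2,-0.1,0],255],[[0,0,0],[-4,-0.2,0],255],[[0,0,0],[-6,-0.3,0],255],[[0,0,0],[-8.05,-0.3,1.5],255],[[0,0,0],[-8.05,-0.3,3.5],255],[[0,0,0],[-8.05,-0.3,5.5],255],[[0,0,0],[-8.05,-0.3,6.5],255],[[0,0,0],[-8.05,-0.3,6.5],255]]'

```text
clock: 27.35
tcp_pos: [0.5091, 0.3607, 0.2321]
orientation: [0.003, 0.708, -0.706, -0.001]
wrist_force: [-0.1, -0.7, 0.5]
finger_gap: -0.0001
grip_force: 0.0
```

```bash
python3 - <<'E'
from h import *
env.read_camera('wrist');env.read_camera('wrist')
s=env.get_state();print(s['tcp_pos'],s['wrist_force'])
E
```

```text
[0.50991391 0.36072811 0.23375741] [0.78287483 0.08829725 0.28937172]
```

Call:
carry_out --steps '[[[0,0,0],[0,0,0.6],255],[[0,0,0],[0,0,1.1],255],[[0,0,0],[0,0,1.4],255],[[0,0,0],[0,0,1.6],255],[[0,0,0],[0,0,1.75],255],[[0,0,0],[0,0,1.85],255],[[0,0,0],[0,0,1.9],255],[[0,0,0],[0,0,1.9],255]]'

```text
clock: 28.45
tcp_pos: [0.5098, 0.3604, 0.216]
orientation: [0.001, 0.708, -0.707, -0.001]
wrist_force: [-1.9, -2.1, 7.9]
finger_gap: -0.0
grip_force: 4.2
```

Call:
carry_out --steps '[[[0,0,0],[0,0,0.1],255],[[0,0,0],[0,0,0.2],255],[[0,0,0],[0,0,0.2],255],[[0,0,0],[0,0,0.2],255],[[0,0,0],[0,0,0.2],255],[[0,0,0],[0,0,0.2],255],[[0,0,0],[0,0,0.2],255],[[0,0,0],[0,0,0.2],255]]'

```text
clock: 29.45
tcp_pos: [0.5099, 0.3604, 0.2158]
orientation: [0.0, 0.708, -0.707, -0.0]
wrist_force: [-4.2, -3.3, 16.2]
finger_gap: 0.0001
grip_force: 8.1
```

Call:
carry_out --steps '[[[0,0,0],[0,0,-0.2],255],[[0,0,0],[0,0,-0.4],255],[[0,0,0],[0,0,-0.5],255],[[0,0,0],[0,0,-0.5],255],[[0,0,0],[0,0,-0.5],255],[[0,0,0],[0,0,-0.5],255],[[0,0,0],[0,0,-0.5],255],[[0,0,0],[0,0,-0.5],255]]'

```text
clock: 30.45
tcp_pos: [0.5098, 0.3603, 0.2173]
orientation: [0.002, 0.708, -0.707, -0.001]
wrist_force: [0.7, -1.0, 2.2]
finger_gap: 0.0004
grip_force: 1.3
```

```bash
python3 - <<'E'
from h import *
F=[]
for _ in range(6):
    env.read_camera('wrist');s=env.get_state();F.append(np.r_[s['tcp_pos'][2],s['wrist_force']])
print(np.mean(F,0).round(4))
E
```

```text
[ 0.2174  0.5541 -0.9989  2.684 ]
```

At 1.6 mm above the stop the spring still pushes with about 2.7 N. That matches a full 5 mm press with the hard stop at the button's end. Now release and rise clear.

Call:
carry_out --steps '[[[0,0,0],[0,0,-0.6],255],[[0,0,0],[0,0,-2],255],[[0,0,0],[0,0,-4],255],[[0,0,0],[1,0,-6],255],[[0,0,0],[4,0,-7],255],[[0,0,0],[8,0,-8],255],[[0,0,0],[9,0,-8],255],[[0,0,0],[9,0,-8],255]]'

```text
clock: 31.75
tcp_pos: [0.5102, 0.2703, 0.2979]
orientation: [0.001, 0.707, -0.707, -0.001]
wrist_force: [0.2, 1.0, -0.3]
finger_gap: -0.0
grip_force: 0.0
```

```bash
python3 - <<'E'
from edge import *
for _ in range(4): env.read_camera('wrist')
s=env.get_state();print(s['clock'],s['tcp_pos'],s['wrist_force'],np.abs(s['qvel']).max())
U,V=np.meshgrid(np.arange(560),np.arange(420))
for n in('top','side'):
    c,p,d=cap(n);P=pts(c,d);q=p.astype(int)
    o=(q[...,0]>170)&(q[...,1]<200)&(q[...,2]<100)&(q[...,0]>q[...,1]+50)&(P[...,1]>.3)&(P[...,1]<.42)&(P[...,0]>.45)&(P[...,0]<.57)&(d>0)
    print(n,o.sum(),np.median(P[o],0).round(4) if o.any() else '')
c,p,d=cap('side');g=p.astype(int);P=pts(c,d)
m=(d>0)&(P[...,2]>.045)&(P[...,2]<.09)&(P[...,1]>.26)&(P[...,1]<.4)&(abs(P[...,0]-.51)<.045)&(g.sum(-1)>350)
Q=P[m];print('cup pts',len(Q),Q.min(0).round(3) if len(Q) else '',Q.max(0).round(3) if len(Q) else '')
E
```

```text
31.95 [0.50986553 0.27139088 0.29699196] [-0.35288226 -0.14261107 -1.21147529] 0.0031270212037575636
top 65 [0.5101 0.3589 0.2193]
side 32 [0.5127 0.3622 0.2188]
cup pts 138 [0.465 0.296 0.046] [0.555 0.365 0.088]
```

```bash
python3 -c "
from workcell import env
print(env.hand_in())"
```

```text
the job is handed in; nothing more can be done
None
```

The job is handed in: the tray went fully home and square with the cup upright on it, and the button was pressed to its stop and came back up. I didn't measure the cup's distance from the spout, no verdict came back, and I viewed 11 pictures against the limit of 10.

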